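# Check the brake lever of a microscope trolley's handle

### The job

The push handle of the microscope trolley stands on the bench in its service stand. With the gripper's fingers kept on the outside of the red brake lever, press the lever in towards the bar until it comes up firmly against its stop screw, short of the bar, and hold it there for about a second; then ease it back out without letting it snap, and leave it fully out with the robot clear. Only push: do not pinch the lever or force it, do not touch the bar, and leave the blue lever and the loose things alone.

Things in the scene. Friction and masses are not known exactly. Their poses are not given: they have to be found in the camera images.
- stand: Grey service stand, fixed to the bench; place and yaw vary. Base plate 170 x 480 x 18 mm, posts at y = +-215 mm that carry the bar along y. Origin on the bench below the middle of the bar; x points from the lever side (the robot's side) through the bar, y along the bar to the left, z up. Nothing on it is higher than 175 mm.
- push_bar: The bar (steel, 25 mm across, 500 mm long, black rubber sleeve 32 mm across on its middle 110 mm) with the aluminium lever brackets. Same origin and axes as stand; the bar's axis lies 150 mm above that origin. Brackets reach 80 mm in front of the bar's axis at y = +-165 mm (26 mm wide there). Not to be touched.
- brake_lever (a joint): Red brake lever's angle in rad: 0 fully out, growing as it is pressed in towards the bar. A spring returns it: about 4 N at brake_pad when out, 6 to 9 N just before the stop. The stop screw halts it somewhere between 0.13 and 0.28 rad (14 to 29 mm of travel at brake_pad), differently each time.
- brake_pin (a point): Middle of the upright pin on which the red lever turns, 150 mm above the bench, at x = -70, y = +165 mm in the stand's frame. With the lever out its blade runs from here along the stand's -y for 140 mm; the blade is 8 mm thick and 18 mm high, centred at this height.
- brake_pad (a point): Point on the outer face of the red lever (facing away from the bar), half-way up the blade, 105 mm from the pin: the place to press. It moves with the lever; axes are the lever's (x towards the bar, y back towards the pin, z up).
- lever_back: Black rubber strip 60 x 16 x 4 mm on the bar side of the red lever, over its outer half, opposite brake_pad. It is touched only if the lever is pinched or reached behind. Origin on the lever's pin.
- stop_screw: Brass stop screw, 9 mm across, along the stand's x axis, behind the red lever 50 mm from its pin, at 150 mm height. Origin at its tip, which faces the lever; how far it stands out varies by about 6 mm.
- height_lever (a joint): Blue height-release lever (90 mm blade) at the right-hand end of the bar, angle in rad, 0 fully out, sprung. Leave alone.
- hex_driver: Screwdriver with yellow handle, 160 mm, lying on the bench close in front of the stand. Bystander.
- spanner: Flat steel spanner, 150 mm, lying on the stand's base plate behind the bar. Bystander.
- amber_bottle: Amber bottle with black cap, 60 mm across, 130 mm tall, standing on the bench in front of the stand's right-hand end; origin at its foot. Bystander.
- beaker: Clear beaker, 70 mm across, 95 mm tall, standing on the bench in front of the stand's left-hand end; origin at its foot. Bystander.
- slide_box: Blue slide box 85 x 100 x 35 mm on the bench to the right; origin at its underside. Bystander.
- objective: Small dark microscope objective, 24 mm across, 36 mm tall, standing on the stand's base plate behind the bar; origin at its foot. Bystander.
- lens_ring: Brass ring, 48 mm across, 12 mm high, lying on the bench to the left. Bystander.

How it is judged:
By the outcome, as a careful person would: the job done as asked, in the order asked, and still so for the second after the job is handed in, with the robot touching nothing.
It also fails if it takes over 45 s, if anything falls off the work surface, if the arm or the gripper's body presses on something with over 40 N, if the wrist force passes 120 N, or if a joint passes its speed limit or range.

### The arm

A 7-joint arm with a two-finger parallel gripper is mounted at the origin on the work surface. World frame = base frame: x ahead of the robot, y to its left, z up, the work surface at z = 0. Lengths are in m, angles in rad, forces in N, time in s.
With the tool pointing down it reaches from about 0.35 to 0.9 m from the base axis. Payload 8.1 kg.
Tool frame: the origin (TCP) lies on the centre line of the jaws, within the pads' length; the fingertips stand 19 mm ahead of it and the grasp point (between the pads) is the TCP (arm.tip_reach is the distance from the TCP to the fingertips, in m); z points along the fingers, y is the line along which they close (so a half turn about z gives the same grasp; the last joint's range is limited). The gripper opens to 92 mm and grips with 3 to 60 N. Pads are 19 mm wide; open, the fingers measure 130 mm over their backs; the gripper's body (75 mm by 190 mm) begins 47 mm behind the grasp point.
Start: joints at [-1.434, 0.434, 0.025, 1.573, -0.012, 1.134, -0.075], TCP at [0.148, 0.607, 0.246] pointing down, gripper open.
Joint ranges: [-2.62, 2.62], [-0.44, 2.09], [-1.27, 1.32], [0.08, 2.57], [-1.32, 4.46], [0.12, 2], [-2.74, 2.74]. Speed limits (rad/s): [2.22, 2.22, 3.01, 3.01, 3.14, 3.14, 3.14].

### API

Orientations are given as a rotation vector (axis times angle).
In Python, from cell import arm gives the robot as it stands.
- The arm moves only by the tool arm_command, never from a script. Its argument "targets" is a list that holds one entry, the list of rows, each a list of 6 numbers: the shift along the tool's x, y, z in m, then the turn, a rotation vector about the tool's x, y, z in rad. A call has 1 to 10 rows; each row shifts and turns the commanded pose from where the row before left it, along the tool's axes as they then stand; what a row does not reach is not made up. A row lasts 1/8 s, in which the tool goes at most 62.5 mm and 10.7 degrees, less where a joint would pass 70% of its speed; a pose out of reach is approached as far as the arm can. A call with a gripper value outside its range is refused whole. "jaw" is the finger opening in m, from 0 to 0.0918, set as the call begins (left out, the last holds). The fingers move at their own pace and stop on an object; "newtons" is the grip in N (left out, the last holds). Time passes only in rows, so rows that do not move let the fingers close. It gives the time, the measured TCP pose, the force, the opening and the grip force at its end, in the units of the state.
- arm.observe(): the state, without advancing time (a new reading comes with each control period).
- arm.get_image(name): name is "side" or "top"; returns a dict with "pixels" (400x640x3 uint8, red, green, blue), "z_map" (400x640 float32, m along the optical axis (not along the pixel's ray), 0 where there is no reading), "fx", "fy", "cx", "cy" (pixels), "xyz" and "rotation" of the camera in the world. Camera axes: x right, y down, z forward; pixel columns grow to the right and rows downward; lengths in m; the calibration is good to about 2 mm. A picture is of the moment at which its call begins.
- arm.sign_off(): hands the job in; it is judged then, once.
The state is a dict: "clock": time; "joints": joint angles; "dq": joint speeds; "joint_efforts": joint torques, N m; "position": TCP position; "ee_rot": TCP orientation; "force": force on the tool from outside, world axes, zero at the start; "ft_torque": the same for the moment, N m; "width": opening from 0.0 (shut) to 1.0 (fully open); "gripper_force": force on a finger pad.
Only numpy, scipy, OpenCV 4.12 (cv2) and the standard library are available. Lean on these libraries where they do the work, as an engineer would, in place of code of your own. Each camera call takes 0.05 s, during which the arm holds its last target. There are 200 camera calls.

## Working session

There is one attempt and no reset: what is moved stays moved. The work goes in short steps, Python scripts to look and compute and a tool call to move; the robot and the scene stay as the last step left them, time stands still between calls to the robot, and variables do not carry over. Pictures are saved under pics/ and viewed, at most 10 in all, crops included, and the job is handed in when it is done.

Besides the shell and the picture viewer there is one more tool, called by a JSON object that holds its "method" and its "body", one argument or row to a line. arm_command: Moves the arm, as the interface text tells. Its arguments: {"type":"object","properties":{"targets":{"type":"array","items":{"type":"array","items":{"type":"array","items":{"type":"number"}}}},"jaw":{"type":"number"},"newtons":{"type":"number"}},"required":["targets"]}

```bash
mkdir -p pics; ls
cat > h.py <<'E'
import numpy as np, cv2
from cell import arm
def grab(n):
    im=arm.get_image(n); np.save(f'{n}.npy',im,allow_pickle=True); return im
def world(im,u,v):
    z=im['z_map'][v,u]; p=np.stack([(u-im['cx'])/im['fx']*z,(v-im['cy'])/im['fy']*z,z],-1)
    return p@np.array(im['rotation']).T+np.array(im['xyz'])
E
python3 - <<'E'
from h import *
for n in('side','top'):
    im=grab(n); cv2.imwrite(f'pics/{n}0.png',im['pixels'][:,:,::-1]); print(n,im['xyz'],np.round(im['rotation'],3),im['fx'])
print(arm.observe())
E
```

```text
pics
side [ 0.49244572 -0.96960033  0.7744165 ] [-2.166  0.087 -0.016] 428.46093982665724
top [ 0.35902946 -0.01498748  1.09793962] [-2.118  2.133 -0.199] 394.12143539808335
{'clock': 0.1, 'joints': array([-1.43357832,  0.43512911,  0.02494634,  1.57399336, -0.01158097,
        1.13398782, -0.075091  ]), 'dq': array([ 0.00042552, -0.00228135, -0.00045661, -0.00059782,  0.00067333,
       -0.0003375 , -0.00104183]), 'joint_efforts': array([ 3.28752976e-03, -6.69126463e+01,  9.88246724e-01, -3.15145254e+01,
       -6.04552729e-02,  3.73573322e-02,  5.81107020e-05]), 'position': array([0.14839238, 0.60669358, 0.24504308]), 'ee_rot': array([-3.75841933e-01, -3.11899517e+00,  2.15615086e-03]), 'force': array([-0.56748273, -0.48367165, -0.16870079]), 'ft_torque': array([-0.00900632,  0.00204152,  0.01032029]), 'gripper_force': 0.0, 'width': 1.0043879391191122}
```

View pics/side0.png

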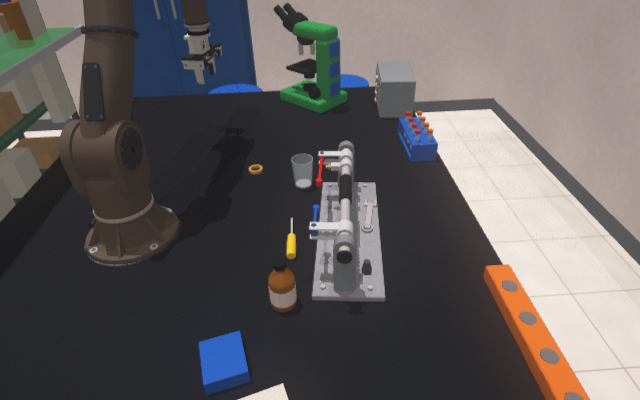

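View pics/top0.png

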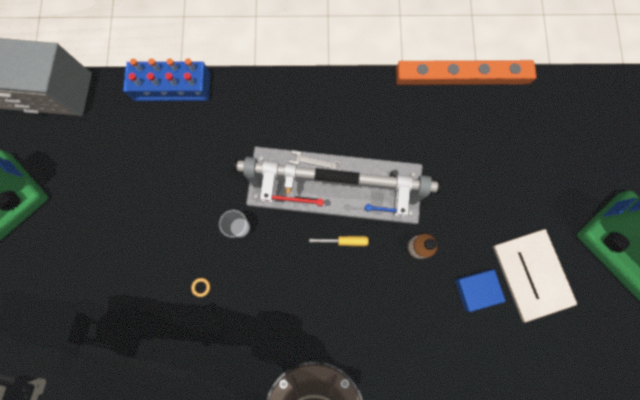

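The side view shows the red lever at about (321,170), in front of the bar's far end. In the top view it runs from (272,197) to its ball end at (322,203). The beaker is at (234,224), near the pin end, and the driver is at (340,241).

```bash
sed -i "s/np.array(im\['rotation'\]).T/cv2.Rodrigues(np.array(im['rotation'],float))[0].T/" h.py
python3 - <<'E'
from h import *
for n in('top','side'):
    im=grab(n); hsv=cv2.cvtColor(im['pixels'],cv2.COLOR_RGB2HSV)
    H,S,V=[hsv[...,i].astype(int) for i in range(3)]
    win=np.zeros(H.shape,bool)
    if n=='top': win[140:260,210:450]=1
    else: win[130:320,260:390]=1
    red=win&((H<6)|(H>174))&(S>170)&(V>90); blue=win&(H>105)&(H<125)&(S>150)&(V>70)
    for nm,m in(('red',red),('blue',blue)):
        v,u=np.nonzero(m); P=world(im,u,v); 
        print(n,nm,len(u),'px',u.min(),u.max(),v.min(),v.max()); 
        o=np.argsort(P[:,1]); 
        for q in np.array_split(o,8): print(np.round(np.median(P[q],0),4),end=' ')
        print(); print('top z',np.percentile(P[:,2],[10,50,90]))
    # bar: high points
    v,u=np.nonzero(win&(im['z_map']>0)); P=world(im,u,v); s=P[(P[:,2]>.155)&(P[:,2]<.18)]
    if n=='top':
        c=s.mean(0);d=np.linalg.svd(s[:,:2]-c[:2])[2][0] if 0 else cv2.fitLine(s[:,:2].astype(np.float32),cv2.DIST_HUBER,0,.01,.01).ravel()
        print('bar',len(s),c,d,np.degrees(np.arctan2(d[1],d[0])))
    for nm,(a,b) in dict(beaker=((215,252),(208,240)),bottle=((405,440),(232,262))).items():
        if n=='top':
            m=np.zeros(H.shape,bool);m[b[0]:b[1],a[0]:a[1]]=1;m&=im['z_map']>0;v,u=np.nonzero(m);P=world(im,u,v);P=P[P[:,2]>.04];print(nm,len(P),P.min(0),P.max(0))
E
```

```text
top red 78 px 276 321 197 203
[ 0.53   -0.0178  0.1601] [ 0.5305 -0.0105  0.1595] [0.5327 0.0028 0.1594] [0.5333 0.0161 0.1592] [0.5355 0.0282 0.1591] [0.5357 0.0379 0.1588] [0.5363 0.0682 0.1598] [0.5389 0.0826 0.1599] 
top z [0.15695034 0.15941238 0.16169244]
top blue 56 px 366 394 205 210
[ 0.5074 -0.1904  0.1589] [ 0.5094 -0.1806  0.1593] [ 0.5102 -0.1659  0.1592] [ 0.5123 -0.156   0.1598] [ 0.5127 -0.1444  0.1594] [ 0.5151 -0.1374  0.1617] [ 0.515  -0.1348  0.1588] [ 0.5148 -0.1318  0.1593] 
top z [0.15702803 0.15932187 0.1618197 ]
bar 3418 [ 0.57849138 -0.05356606  0.16406466] [ 0.12600474  0.99202967  0.5865716  -0.051825  ] 82.761215
beaker 347 [0.45311262 0.17041887 0.04004647] [0.52050583 0.23979459 0.09883492]
bottle 499 [ 0.39807111 -0.31611941  0.04108515] [ 0.45632933 -0.25901997  0.13452051]
side red 104 px 316 323 157 185
[ 0.5273 -0.0273  0.1533] [ 0.5249 -0.0245  0.153 ] [ 0.5227 -0.0189  0.1581] [ 0.5288 -0.0056  0.1587] [0.5321 0.0206 0.1597] [0.5348 0.0446 0.1589] [0.5381 0.0747 0.1597] [0.5399 0.1021 0.1559] 
top z [0.14883451 0.15848972 0.16044629]
side blue 80 px 311 319 204 234
[ 0.5011 -0.2223  0.1479] [ 0.509  -0.186   0.1584] [ 0.5095 -0.1763  0.1586] [ 0.5103 -0.1614  0.1591] [ 0.5131 -0.1502  0.1583] [ 0.5088 -0.1428  0.1566] [ 0.5151 -0.1385  0.1586] [ 0.5131 -0.132   0.1589] 
top z [0.15261972 0.15837695 0.1604355 ]
```

Run:
```python
from h import *
for n,w in(('top',(140,235,230,450)),('side',(130,305,300,395))):
    im=grab(n); m=np.zeros((400,640),bool); m[w[0]:w[1],w[2]:w[3]]=1; m&=im['z_map']>0
    v,u=np.nonzero(m); P=world(im,u,v).astype(np.float32)
    pl=P[(abs(P[:,2]-.018)<.005)]; r=cv2.minAreaRect(pl[:,:2].copy()); print(n,'plate',len(pl),r)
    yaw=-6.9
    for k in range(3):
        a=np.radians(yaw); ex=np.array([np.cos(a),np.sin(a)]); ey=np.array([-ex[1],ex[0]])
        L=np.c_[P[:,:2]@ex,P[:,:2]@ey,P[:,2]]
        xb=np.median(L[L[:,2]>.158][:,0]) if k==0 else xb
        s=L[(abs(L[:,0]-xb)<.013)&(L[:,2]>.158)]   # top of bar
        # top ridge per slice
        q=np.polyfit(s[:,1],s[:,0],1); yaw-=np.degrees(np.arctan(q[0])); xb=np.median(s[:,0])
    print('bar yaw',yaw,'xb',xb,'ends',np.percentile(s[:,1],[0,1,99,100]),'z',np.percentile(s[:,2],[50,99]))
    hsv=cv2.cvtColor(im['pixels'],cv2.COLOR_RGB2HSV)[v,u].astype(int)
    red=((hsv[:,0]<6)|(hsv[:,0]>174))&(hsv[:,1]>150)&(hsv[:,2]>70)
    R=L[red]; print('red local x',np.percentile(R[:,0],[5,50,95]),'y',np.percentile(R[:,1],[0,2,98,100]))
    q=np.polyfit(R[:,1],R[:,0],1);print('red slope',q[0])
```

```text
top plate 5973 ((0.5650255680084229, -0.03847569227218628), (0.517227828502655, 0.25634607672691345), 83.5290756225586)
bar yaw -6.657327568516708 xb 0.5953499414000586 ends [-0.24315622 -0.23890288  0.25815886  0.26314958] z [0.16455016 0.17540468]
red local x [0.52405935 0.52705892 0.53092948] y [0.03795236 0.04005505 0.155218   0.15815043]
red slope -0.0037723960618722715
side plate 4752 ((0.5676490068435669, -0.057660818099975586), (0.4830974042415619, 0.24050460755825043), 83.43791961669922)
bar yaw -6.643595574553518 xb 0.5950437760646775 ends [-0.24553604 -0.24334892  0.25639322  0.27081826] z [0.16467173 0.17496599]
red local x [0.51843435 0.52578322 0.53179197] y [0.03159933 0.03419683 0.17096343 0.37882005]
red slope -0.02812005728154779
```

Both views agree: yaw is −6.65°, the bar is at stand-local x=0.595, and the blade top at z=0.159 matches the 0.150+0.009 given. The pad is at about (0.525, 0.007, 0.150). I'll close the jaws, align the tool's y with the stand's y, and move to 30 mm in front of the lever.

{"method": "arm_command", "body": {
  "targets": [
    [[0, 0, 0, 0, 0, -0.124], [-0.02, -0.03, 0, 0, 0, 0], [-0.03, -0.04, 0, 0, 0, 0], [-0.03, -0.04, 0, 0, 0, 0], [-0.03, -0.04, 0, 0, 0, 0], [-0.03, -0.04, 0, 0, 0, 0], [-0.03, -0.04, 0, 0, 0, 0], [-0.03, -0.04, 0, 0, 0, 0]]
  ],
  "jaw": 0,
  "newtons": 20
}}

```text
clock: 1.3
position: [0.3166, 0.3143, 0.2459]
ee_rot: [0.182, 3.136, 0.001]
force: [0.2, 0.3, 0.7]
width: 0.179
gripper_force: 0.0
```

{"method": "arm_command", "body": {
  "targets": [
    [[-0.03, -0.04, 0, 0, 0, 0], [-0.03, -0.04, 0, 0, 0, 0], [-0.03, -0.04, 0, 0, 0, 0], [-0.03, -0.04, 0, 0, 0, 0], [-0.03, -0.04, 0, 0, 0, 0], [-0.03, -0.04, 0, 0, 0, 0], [0, 0, 0, 0, 0, 0], [0, 0, 0, 0, 0, 0]]
  ]
}}

```text
clock: 2.3
position: [0.4666, 0.0571, 0.2456]
ee_rot: [-0.182, -3.136, -0.0]
force: [-0.2, 0.6, 0.3]
width: 0.004
gripper_force: 0.0
```

```bash
cat > loc.py <<'E'
from h import *
o=arm.observe(); a=np.radians(-6.65); ex=np.array([np.cos(a),np.sin(a),0]); ey=np.array([-ex[1],ex[0],0])
p=o['position']; R=cv2.Rodrigues(o['ee_rot'])[0]; S=np.c_[ex,ey,[0,0,1]]
print('t',o['clock'],'local',np.round(S.T@p,4),'F',np.round(S.T@o['force'],2),'w',o['width'],'gf',o['gripper_force'])
print('R local',np.round(S.T@R,3).tolist()); print('to pre, tool axes',np.round(R.T@(S@np.array([.4815,.068,.159])-p),4))
E
python3 loc.py
```

```text
t 2.3 local [0.4569 0.1107 0.2456] F [-0.3   0.53  0.3 ] w 0.004213007386280852 gf 0.0
R local [[-1.0, -0.0, -0.0], [-0.0, 1.0, 0.0], [0.0, 0.0, -1.0]]
to pre, tool axes [-0.0246 -0.0427  0.0866]
```

{"method": "arm_command", "body": {
  "targets": [
    [[-0.012, -0.0215, 0, 0, 0, 0], [-0.0126, -0.0215, 0, 0, 0, 0], [0, 0, 0.03, 0, 0, 0], [0, 0, 0.03, 0, 0, 0], [0, 0, 0.028, 0, 0, 0], [0, 0, 0, 0, 0, 0], [0, 0, 0, 0, 0, 0]]
  ]
}}

```text
clock: 3.18
position: [0.4867, 0.0119, 0.1586]
ee_rot: [0.18, 3.136, 0.001]
force: [-0.3, -0.4, 0.5]
width: 0.006
gripper_force: 0.0
```

```bash
python3 loc.py
python3 - <<'E'
from h import *
t=grab('top')['pixels'][120:260,220:420]; s=grab('side')['pixels'][110:250,250:450]
im=np.hstack([cv2.resize(t,None,fx=2,fy=2.8)[:,:400],cv2.resize(s,None,fx=2,fy=2.8)[:,:400]])
cv2.imwrite('pics/pre.png',im[:,:,::-1])
E
```

```text
t 3.175 local [0.4821 0.0682 0.1586] F [-0.24 -0.42  0.54] w 0.005837279945829048 gf 0.0
R local [[-1.0, -0.001, 0.001], [-0.001, 1.0, 0.001], [-0.001, 0.001, -1.0]]
to pre, tool axes [ 0.0006 -0.0002 -0.0004]
```

View pics/pre.png

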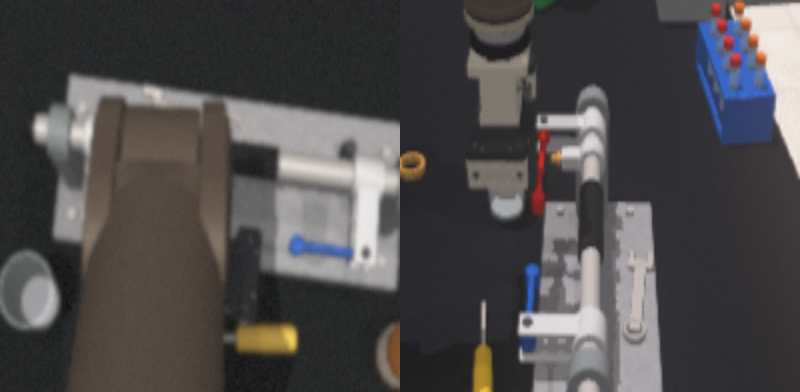

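The right half shows the gripper at (500,170), just on the robot's side of the red lever (541,175), clear of the bracket, blue lever and bar. I'll advance to contact slowly.

{"method": "arm_command", "body": {
  "targets": [
    [[-0.006, 0, 0, 0, 0, 0], [-0.006, 0, 0, 0, 0, 0], [-0.006, 0, 0, 0, 0, 0], [-0.004, 0, 0, 0, 0, 0], [-0.002, 0, 0, 0, 0, 0], [0, 0, 0, 0, 0, 0]]
  ]
}}

```text
clock: 4.03
position: [0.5102, 0.0082, 0.1576]
ee_rot: [-0.182, -3.136, 0.0]
force: [-0.8, 1.0, 0.4]
width: 0.002
gripper_force: 0.0
```

{"method": "arm_command", "body": {
  "targets": [
    [[-0.001, 0, 0, 0, 0, 0], [-0.001, 0, 0, 0, 0, 0], [0, 0, 0, 0, 0, 0]]
  ]
}}

```text
clock: 4.4
position: [0.5123, 0.0081, 0.1577]
ee_rot: [0.182, 3.136, 0.0]
force: [-0.5, -0.5, -0.3]
width: 0.001
gripper_force: 0.0
```

{"method": "arm_command", "body": {
  "targets": [
    [[-0.001, 0, 0, 0, 0, 0], [-0.001, 0, 0, 0, 0, 0], [0, 0, 0, 0, 0, 0]]
  ]
}}

```text
clock: 4.78
position: [0.5143, 0.0078, 0.1577]
ee_rot: [0.182, 3.136, 0.0]
force: [-0.8, 0.2, 0.3]
width: 0.001
gripper_force: 0.0
```

{"method": "arm_command", "body": {
  "targets": [
    [[-0.001, 0, 0, 0, 0, 0], [-0.001, 0, 0, 0, 0, 0], [0, 0, 0, 0, 0, 0]]
  ]
}}

```text
clock: 5.15
position: [0.5159, 0.0078, 0.1576]
ee_rot: [-0.182, -3.136, -0.0]
force: [-2.3, 0.5, 0.5]
width: 0.01
gripper_force: 0.8
```

Contact came exactly where predicted (local x 0.5116). Next I press along the lever's arc, turning with it, in 0.02 rad steps.

{"method": "arm_command", "body": {
  "targets": [
    [[-0.001, 0, 0, 0, 0, 0], [-0.001, -0.0001, 0, 0, 0, -0.01], [-0.001, -0.0001, 0, 0, 0, -0.01], [-0.001, -0.0001, 0, 0, 0, -0.01], [0, 0, 0, 0, 0, 0]]
  ]
}}

```text
clock: 5.78
position: [0.52, 0.0069, 0.1576]
ee_rot: [-0.134, -3.138, -0.0]
force: [-3.4, 1.2, 0.1]
width: 0.007
gripper_force: 2.0
```

{"method": "arm_command", "body": {
  "targets": [
    [[-0.001, -0.0001, 0, 0, 0, -0.01], [-0.001, -0.0001, 0, 0, 0, -0.01], [-0.001, -0.0001, 0, 0, 0, -0.01], [-0.001, -0.0001, 0, 0, 0, -0.01]]
  ]
}}

```text
clock: 6.28
position: [0.524, 0.0061, 0.1576]
ee_rot: [-0.071, -3.14, 0.0]
force: [-5.2, 0.4, -0.2]
width: 0.006
gripper_force: 2.2
```

{"method": "arm_command", "body": {
  "targets": [
    [[-0.001, -0.0001, 0, 0, 0, -0.01], [-0.001, -0.0001, 0, 0, 0, -0.01], [-0.001, -0.0001, 0, 0, 0, -0.01], [-0.001, -0.0001, 0, 0, 0, -0.01]]
  ]
}}

```text
clock: 6.78
position: [0.528, 0.0054, 0.1576]
ee_rot: [-0.009, -3.141, 0.0]
force: [-4.3, 1.4, -1.8]
width: 0.009
gripper_force: 2.3
```

```bash
python3 loc.py
```

```text
t 6.775 local [0.5238 0.0665 0.1576] F [-4.42  0.91 -1.8 ] w 0.00864383288004716 gf 2.2968283016234636
R local [[-0.994, -0.11, -0.0], [-0.11, 0.994, -0.0], [0.0, -0.0, -1.0]]
to pre, tool axes [ 0.0419  0.0061 -0.0013]
```

{"method": "arm_command", "body": {
  "targets": [
    [[-0.001, -0.0001, 0, 0, 0, -0.01], [-0.001, -0.0001, 0, 0, 0, -0.01], [0, 0, 0, 0, 0, 0]]
  ]
}}

```text
clock: 7.15
position: [0.5299, 0.0051, 0.1576]
ee_rot: [0.022, -3.141, 0.0]
force: [-5.2, 1.1, -1.0]
width: 0.002
gripper_force: 2.6
```

{"method": "arm_command", "body": {
  "targets": [
    [[-0.001, -0.0001, 0, 0, 0, -0.01], [-0.001, -0.0001, 0, 0, 0, -0.01], [0, 0, 0, 0, 0, 0]]
  ]
}}

```text
clock: 7.52
position: [0.5319, 0.0049, 0.1576]
ee_rot: [0.054, -3.14, 0.0]
force: [-5.5, 0.5, 0.2]
width: 0.006
gripper_force: 2.7
```

{"method": "arm_command", "body": {
  "targets": [
    [[-0.001, -0.0001, 0, 0, 0, -0.01], [-0.001, -0.0001, 0, 0, 0, -0.01], [0, 0, 0, 0, 0, 0]]
  ]
}}

```text
clock: 7.9
position: [0.5335, 0.0046, 0.1576]
ee_rot: [0.085, -3.139, 0.001]
force: [-7.2, 0.2, 1.2]
width: 0.005
gripper_force: 3.3
```

{"method": "arm_command", "body": {
  "targets": [
    [[-0.001, -0.0001, 0, 0, 0, -0.01], [-0.001, -0.0001, 0, 0, 0, -0.01], [0, 0, 0, 0, 0, 0]]
  ]
}}

```text
clock: 8.28
position: [0.5342, 0.0044, 0.1575]
ee_rot: [0.116, -3.136, 0.0]
force: [-11.6, -0.5, 5.8]
width: 0.005
gripper_force: 5.8
```

It reached the stop: the position stalls at x≈0.534 while force rises. I'll firm up a little.

{"method": "arm_command", "body": {
  "targets": [
    [[-0.001, 0, 0, 0, 0, 0], [-0.001, 0, 0, 0, 0, 0], [0, 0, 0, 0, 0, 0]]
  ]
}}

```text
clock: 8.65
position: [0.5348, 0.0045, 0.1574]
ee_rot: [0.115, -3.133, -0.0]
force: [-17.1, -0.5, 11.3]
width: 0.008
gripper_force: 8.7
```

```bash
python3 loc.py
python3 - <<'E'
from h import *
s=grab('side')['pixels'][120:220,270:400]
cv2.imwrite('pics/stop.png',cv2.resize(s,None,fx=5,fy=5,interpolation=cv2.INTER_CUBIC)[:,:,::-1])
E
```

```text
t 8.65 local [0.5307 0.0664 0.1574] F [-16.92  -2.48  11.35] w 0.007736236991944603 gf 8.700431165671034
R local [[-0.982, -0.188, -0.006], [-0.188, 0.982, -0.001], [0.006, 0.0, -1.0]]
to pre, tool axes [ 0.0481  0.0109 -0.0013]
```

View pics/stop.png

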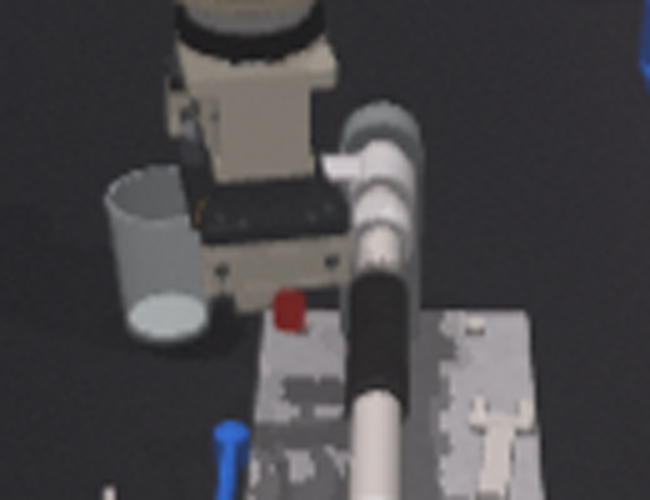

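The picture shows the gripper on the robot's side, with the lever tip (290,310) well short of the bar (375,330). The lever is firmly on its stop at about 17 N. I'll hold for just over a second, then ease out along the reverse arc.

{"method": "arm_command", "body": {
  "targets": [
    [[0, 0, 0, 0, 0, 0], [0, 0, 0, 0, 0, 0], [0, 0, 0, 0, 0, 0], [0, 0, 0, 0, 0, 0], [0, 0, 0, 0, 0, 0], [0, 0, 0, 0, 0, 0], [0, 0, 0, 0, 0, 0], [0, 0, 0, 0, 0, 0], [0, 0, 0, 0, 0, 0]]
  ]
}}

```text
clock: 9.82
position: [0.5348, 0.0044, 0.1573]
ee_rot: [0.115, -3.133, -0.0]
force: [-17.0, -1.1, 10.2]
width: 0.006
gripper_force: 8.6
```

{"method": "arm_command", "body": {
  "targets": [
    [[0.001, 0, 0, 0, 0, 0], [0.001, 0, 0, 0, 0, 0], [0.001, 0.0001, 0, 0, 0, 0.01], [0.001, 0.0001, 0, 0, 0, 0.01], [0.001, 0.0001, 0, 0, 0, 0.01], [0.001, 0.0001, 0, 0, 0, 0.01], [0.001, 0.0001, 0, 0, 0, 0.01], [0.001, 0.0001, 0, 0, 0, 0.01]]
  ]
}}

```text
clock: 10.82
position: [0.5297, 0.0051, 0.1576]
ee_rot: [0.022, -3.141, 0.0]
force: [-5.5, 0.7, -1.4]
width: 0.005
gripper_force: 2.9
```

{"method": "arm_command", "body": {
  "targets": [
    [[0.001, 0.0001, 0, 0, 0, 0.01], [0.001, 0.0001, 0, 0, 0, 0.01], [0.001, 0.0001, 0, 0, 0, 0.01], [0.001, 0.0001, 0, 0, 0, 0.01], [0.001, 0.0001, 0, 0, 0, 0.01], [0.001, 0.0001, 0, 0, 0, 0.01], [0.001, 0.0001, 0, 0, 0, 0.01], [0.001, 0.0001, 0, 0, 0, 0.01]]
  ]
}}

```text
clock: 11.82
position: [0.5219, 0.0065, 0.1576]
ee_rot: [-0.103, -3.139, -0.0]
force: [-4.5, 2.1, -1.6]
width: 0.001
gripper_force: 2.7
```

```bash
python3 loc.py
```

```text
t 11.825 local [0.5177 0.0669 0.1576] F [-4.67  1.58 -1.57] w 0.0014820382302700988 gf 2.7222015572442615
R local [[-0.999, -0.05, -0.0], [-0.05, 0.999, 0.0], [0.0, 0.0, -1.0]]
to pre, tool axes [ 0.0361  0.0029 -0.0014]
```

{"method": "arm_command", "body": {
  "targets": [
    [[0.001, 0.0001, 0, 0, 0, 0.01], [0.001, 0.0001, 0, 0, 0, 0.01], [0.001, 0.0001, 0, 0, 0, 0.01], [0.001, 0.0001, 0, 0, 0, 0.01], [0.001, 0.0001, 0, 0, 0, 0.01], [0.001, 0, 0, 0, 0, 0], [0.001, 0, 0, 0, 0, 0], [0.001, 0, 0, 0, 0, 0], [0.001, 0, 0, 0, 0, 0], [0, 0, 0, 0, 0, 0]]
  ]
}}

```text
clock: 13.08
position: [0.5136, 0.0072, 0.158]
ee_rot: [0.183, 3.135, -0.001]
force: [-0.1, 1.1, -0.6]
width: 0.007
gripper_force: 0.0
```

{"method": "arm_command", "body": {
  "targets": [
    [[0.005, 0, 0, 0, 0, 0], [0.01, 0, 0, 0, 0, 0], [0.015, 0, 0, 0, 0, 0], [0, 0, -0.03, 0, 0, 0], [0, 0, -0.04, 0, 0, 0], [0, 0, -0.03, 0, 0, 0], [0.03, 0.03, 0, 0, 0, 0], [0.03, 0.04, 0, 0, 0, 0], [0.03, 0.04, 0, 0, 0, 0], [0.03, 0.04, 0, 0, 0, 0]]
  ]
}}

```text
clock: 14.32
position: [0.3797, 0.1749, 0.2577]
ee_rot: [0.182, 3.136, 0.001]
force: [0.9, -0.1, -0.6]
width: 0.003
gripper_force: 0.0
```

{"method": "arm_command", "body": {
  "targets": [
    [[0.03, 0.04, 0, 0, 0, 0], [0.03, 0.04, 0, 0, 0, 0], [0.03, 0.04, 0, 0, 0, 0], [0.03, 0.04, 0, 0, 0, 0], [0.03, 0.04, 0, 0, 0, 0], [0, 0, 0, 0, 0, 0], [0, 0, 0, 0, 0, 0]]
  ]
}}

```text
clock: 15.2
position: [0.2556, 0.3889, 0.2575]
ee_rot: [0.182, 3.136, -0.002]
force: [0.4, -1.2, -1.0]
width: 0.005
gripper_force: 0.0
```

```bash
python3 loc.py
python3 - <<'E'
from h import *
im=grab('top');p=im['pixels'];cv2.imwrite('pics/end.png',p[:,:,::-1])
hsv=cv2.cvtColor(p,cv2.COLOR_RGB2HSV).astype(int);m=((hsv[...,0]<6)|(hsv[...,0]>174))&(hsv[...,1]>150)&(hsv[...,2]>70);m[:140]=0;m[235:]=0;m[:,:230]=0;m[:,450:]=0
v,u=np.nonzero(m);P=world(im,u,v);a=np.radians(-6.65);x=P[:,:2]@[np.cos(a),np.sin(a)];y=P[:,:2]@[-np.sin(a),np.cos(a)]
print(len(u),np.percentile(x,[5,50,95]),np.polyfit(y,x,1))
E
```

```text
t 15.2 local [0.2088 0.4159 0.2575] F [ 0.49 -1.14 -0.96] w 0.004803479537306931 gf 0.0
R local [[-1.0, -0.0, 0.0], [-0.0, 1.0, -0.001], [-0.0, -0.001, -1.0]]
to pre, tool axes [-0.2725 -0.3479  0.0989]
154 [0.52406918 0.52714499 0.53077521] [-0.00306988  0.52747132]
```

View pics/end.png

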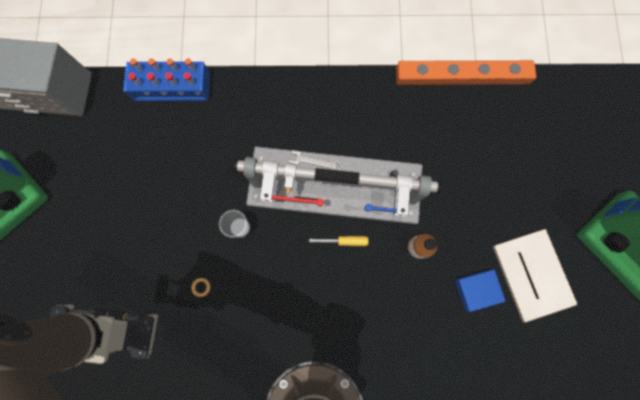

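The final picture shows the red lever back at (272,197) to (322,203) with its original slope. Everything else is unmoved, and the robot is clear at about (110,335).

```bash
python3 -c "
from cell import arm
print(arm.sign_off())"
```

```text
the job is handed in; nothing more can be done
None
```

I pressed the red lever against its stop screw at about 17 N, held it there for just over a second, and eased it back fully out; the robot is clear, nothing else moved, and the job is handed in (about 15 s of the 45 s used).

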